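# Put the cooking things away in their trays

### The arm

A 6-joint arm with a two-finger parallel gripper is mounted at the origin on a cart in front of the work surface, level with it; the furniture and walls round the work are solid. World frame = base frame: x ahead of the robot, y to its left, z up, the work surface at z = 0. Lengths are in m, angles in rad, forces in N, time in s.
With the tool pointing down it reaches from about 0.375 to 0.9 m from the base axis. Payload 3.1 kg.
Tool frame: the origin (TCP) lies between the finger pads; the fingertips stand 11 mm ahead of it and the grasp point (between the pads) lies 8 mm behind it; z points along the fingers, y is the line along which they close (so a half turn about z gives the same grasp; the last joint's range is limited). The gripper opens to 87 mm and grips with 3 to 60 N. Pads are 19 mm wide; open, the fingers measure 117 mm over their backs; the gripper's body (75 mm by 190 mm) begins 51 mm behind the grasp point.
Start: joints at [1.075, 0.527, 1.433, -0, 1.181, -0.178], TCP at [0.195, 0.594, 0.234] pointing down, gripper open.
Joint ranges: [-3.08, 3.08], [-0.75, 2.2], [0.22, 2.44], [-1.43, 4.57], [0, 2.65], [-2.85, 2.85]. Speed limits (rad/s): [2.79, 2.79, 3.14, 3.14, 3.14, 3.14].

### API

Orientations are given as a unit quaternion [x, y, z, w].
In Python, from rig import get_obs, camera, hand_in gives the robot as it stands.
- The arm moves only by the shell command python3 -m pendant 'ROWS' [FORCE]. ROWS is JSON, a list that holds one entry, the list of rows, each a list of 7 numbers: the shift along the tool's x, y, z in m, then the turn, a rotation vector about the tool's x, y, z in degrees, then the opening, from 0 (shut) to 1 (fully open). In form: [[[x, y, z, ax, ay, az, fingers], ...]]. A call has exactly 5 rows; each row shifts and turns the commanded pose from where the row before left it, along the tool's axes as they then stand; what a row does not reach is not made up. A row lasts 1/8 s, in which the tool goes at most 62.5 mm and 10.7 degrees, less where a joint would pass 70% of its speed; a pose out of reach is approached as far as the arm can. A call with a gripper value outside its range is refused whole. The fingers move at their own pace and stop on an object; FORCE is the grip in N (left out, the last holds). Time passes only in rows, so rows that do not move let the fingers close, or fill a call up. It gives the time, the measured TCP pose, the force, the opening and the grip force at its end, in the units of the state.
- get_obs(): the state, without advancing time (a new reading comes with each control period).
- camera(name): name is "side" or "top"; returns a dict with "img" (420x560x3 uint8, red, green, blue), "intrinsics" (3x3 intrinsics, pixels), "R" (3x3) and "t" (3): a world point X has camera coordinates R X + t. Camera axes: x right, y down, z forward; pixel columns grow to the right and rows downward; lengths in m; the calibration is good to about 2 mm. A picture is of the moment at which its call begins. There is no depth.
- hand_in(): hands the job in; it is judged then, once.
The state is a dict: "time": time; "q": joint angles; "joint_velocities": joint speeds; "joint_torque": joint torques, N m; "position": TCP position; "tool_rot": TCP orientation; "ft_force": force on the tool from outside, world axes, zero at the start; "moment": the same for the moment, N m; "grip_width": finger opening in m; "grip_force": force on a finger pad.
Only numpy, scipy, OpenCV 4.12 (cv2) and the standard library are available. Lean on these libraries where they do the work, as an engineer would, in place of code of your own. Each camera call takes 0.05 s, during which the arm holds its last target. There are 200 camera calls.

### The job

Sort the loose things at the front of the counter into the wooden trays behind them: stand the two spice jars upright in the two-bay jar rack, one in each bay, put both lemons side by side on the floor of the slatted crate, and lay the teaspoon flat and lengthwise inside the shallow cutlery tray. Leave the salt shaker and the mug standing where they are.

Things in the scene. Friction and masses are not known exactly. Their poses are not given: they have to be found in the camera images.
- jar_a: spice jar: upright clear round jar with a red lid and a paper label, 45 mm diameter, 106 mm high overall (the lid is the top 21 mm, same width). Origin: centre of the underside, z up. Either jar may go in either bay.
- jar_b: second spice jar, of the same shape and size as jar_a. Origin: centre of the underside, z up.
- lemon_a: yellow lemon lying on its side, 71 mm long (its x axis, level), 53 mm wide (y), 51 mm high. Origin: its middle, 25.5 mm above what it lies on. Pinch it across y at mid-height.
- lemon_b: second yellow lemon lying on its side, 67 mm long (its x axis, level), 54 mm wide (y), 54 mm high. Origin: its middle, 27 mm above what it lies on.
- teaspoon: steel teaspoon lying flat, the bowl at one end of its x axis: 130 mm long (x), 27 mm wide at the bowl (y), 11 mm high. Origin: middle of its length, on the underside. Pinch it across y at the origin with the fingertips close to the counter (2 to 3 mm above).
- jar_rack: fixed wooden rack for jars, walls 35 mm high and 6 mm thick, 80 mm (x) by 154 mm (y, long side, roughly across in front of the robot); a divider splits it into two open bays side by side along y, each 68 by 68 mm inside, centres at y = +37 and -37 mm, floor 6 mm above the counter. Origin: centre of the underside, z up.
- fruit_crate: fixed slatted wooden crate, 104 mm (x) by 204 mm (y, long side, roughly across in front of the robot), 36 mm high; inside 92 by 192 mm, floor 6 mm above the counter. Two lemons fit side by side along y, each with its length along x. Origin: centre of the underside, z up.
- cutlery_tray: fixed shallow wooden tray, 74 mm (x) by 200 mm (y, long side, roughly across in front of the robot), rim 10 mm above the counter and 5 mm thick, inside 64 by 190 mm, floor 5 mm above the counter. Origin: centre of the underside, z up.
- salt_shaker: bystander, to be left standing: glass salt shaker with a grey domed top, 44 mm diameter, 90 mm high. Origin: centre of the underside, z up.
- mug: bystander, to be left standing: small striped cup, 60 mm diameter with its handle toward -y of its own frame (83 mm over all), 49 mm high; origin on the underside at the middle of those 83 mm.

How it is judged:
At the end, for the whole second after the job is handed in: Jars upright (0.12 rad) on the rack floor, one a bay, within 14 mm of its centre; lemons on the crate floor, middles within 35 mm across, 85 mm along; teaspoon flat on the cutlery tray floor, lengthwise (0.25 rad), within 22 mm across, 33 mm along; all at rest (below 20 mm/s) (((x of jar_a in the frame of jar_rack between -0.014 and 0.014 m and y of jar_a in the frame of jar_rack between 0.023 and 0.051 m and z of each of jar_a, jar_b in the frame of jar_rack below 0.014 m and angle between each of jar_a, jar_b's own z axis and vertical below 0.12 rad and x of jar_b in the frame of jar_rack between -0.014 and 0.014 m and y of jar_b in the frame of jar_rack between -0.051 and -0.023 m) or (x of jar_a in the frame of jar_rack between -0.014 and 0.014 m and y of jar_a in the frame of jar_rack between -0.051 and -0.023 m and z of each of jar_a, jar_b in the frame of jar_rack below 0.014 m and angle between each of jar_a, jar_b's own z axis and vertical below 0.12 rad and x of jar_b in the frame of jar_rack between -0.014 and 0.014 m and y of jar_b in the frame of jar_rack between 0.023 and 0.051 m)) and x of lemon_a in the frame of fruit_crate between -0.035 and 0.035 m and y of lemon_a in the frame of fruit_crate between -0.085 and 0.085 m and z of each of lemon_a, lemon_b in the frame of fruit_crate below 0.048 m and x of lemon_b in the frame of fruit_crate between -0.035 and 0.035 m and y of lemon_b in the frame of fruit_crate between -0.085 and 0.085 m and x of teaspoon in the frame of cutlery_tray between -0.022 and 0.022 m and y of teaspoon in the frame of cutlery_tray between -0.033 and 0.033 m and z of teaspoon in the frame of cutlery_tray below 0.0085 m and angle between teaspoon's own z axis and vertical below 0.08 rad and angle between the x axis of teaspoon and the y axis of cutlery_tray, either way round below 0.25 rad and linear speed of each of jar_a, jar_b, lemon_a, lemon_b, teaspoon below 0.02 m/s); the robot touches nothing.
It fails at once if the salt shaker is shifted by more than 30 mm or knocked over (distance of salt_shaker from where it was at the start of the episode above 0.03 m or angle between salt_shaker's own z axis and vertical above 0.5 rad).
It fails at once if the mug is shifted by more than 30 mm or knocked over (distance of mug from where it was at the start of the episode above 0.03 m or angle between mug's own z axis and vertical above 0.5 rad).
It also fails if it takes over 122 s, if anything falls off the work surface, if the arm or the gripper's body presses on something with over 40 N, if the wrist force passes 120 N, or if a joint passes its speed limit or range.

## Working session

There is one attempt and no reset: what is moved stays moved. The work goes in short steps, Python scripts to look and compute and a shell command to move; the robot and the scene stay as the last step left them, time stands still between calls to the robot, and variables do not carry over. Pictures are saved under pics/ and viewed, at most 14 in all, crops included, and the job is handed in when it is done.

```bash
mkdir -p pics; ls; python3 - <<'E'
from rig import get_obs,camera
import cv2,numpy as np
for n in("top","side"):
    c=camera(n);cv2.imwrite(f"pics/{n}0.png",c["img"][:,:,::-1]);print(n,c["intrinsics"],c["R"],c["t"])
o=get_obs();print(o)
E
```

```text
pics
top [[451.28401021   0.         282.69806532]
 [  0.         451.28401021 208.94042527]
 [  0.           0.           1.        ]] [[-0.01218598 -0.99992054 -0.00322597]
 [-0.99679974  0.01240273 -0.07897116]
 [ 0.07900489  0.0022533  -0.99687168]] [0.01616844 0.48759959 1.11096866]
side [[491.78728684   0.         276.46736593]
 [  0.         491.78728684 219.13573474]
 [  0.           0.           1.        ]] [[-0.98412805  0.17733513 -0.00665028]
 [ 0.1322099   0.70767593 -0.69405714]
 [-0.11837447 -0.68392033 -0.7198892 ]] [ 0.46581482 -0.01141973  1.23110343]
{'time': 0.1, 'q': array([ 1.07551431e+00,  5.28361679e-01,  1.43379534e+00,  3.32524100e-05,
        1.18140446e+00, -1.78508846e-01]), 'joint_velocities': array([-0.00024108, -0.00218843, -0.00384515,  0.00115953,  0.00030619,
        0.00208903]), 'joint_torque': array([-5.36253920e-04, -4.40988028e+01, -1.77151465e+01,  6.34591095e-02,
        5.33583225e-02, -5.85564339e-05]), 'position': array([0.19434378, 0.59333357, 0.23266982]), 'tool_rot': array([ 1.57731362e-01,  9.87481568e-01, -9.23995214e-04, -3.39918303e-04]), 'ft_force': array([-0.87751299, -0.5612543 ,  0.81370974]), 'moment': array([-0.00808477,  0.00126072,  0.01700563]), 'grip_force': 0.0, 'grip_width': 0.08710742084477957}
```

View pics/top0.png

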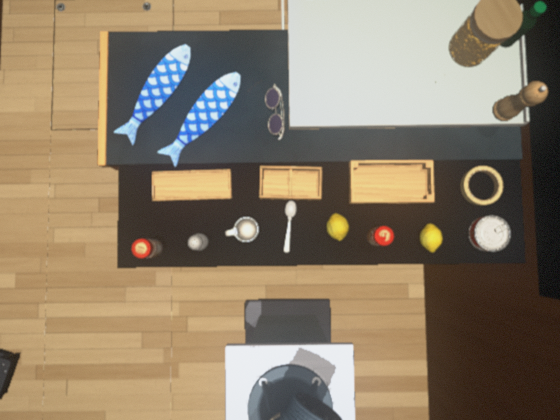

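View pics/side0.png

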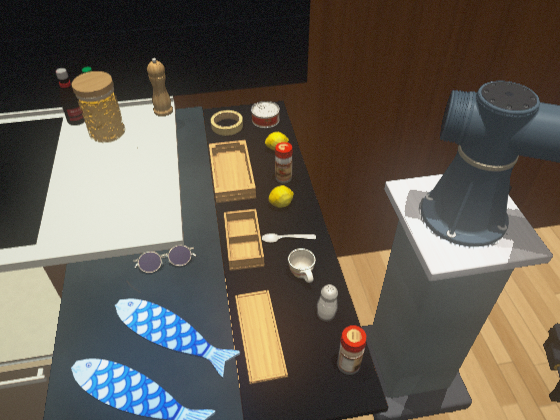

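The top view shows +y to the left. Lids are at about (142,248) and (383,236), lemons at (338,227) and (431,237), and the spoon at (290,226). The tray, rack and crate centres are near (191,185), (291,183) and (392,182), with the shaker at (197,242) and the mug at (246,229). Next I'll fit shape models to colour masks in both views.

```bash
cat > h.py <<'E'
import numpy as np,cv2
from rig import get_obs,camera
from scipy.optimize import minimize
from scipy.spatial.transform import Rotation as Ro
def proj(c,P):
    q=(np.asarray(P)@c["R"].T+c["t"])@c["intrinsics"].T
    return q[:,:2]/q[:,2:]
def back(c,uv,z):
    d=c["R"].T@np.linalg.solve(c["intrinsics"],[uv[0],uv[1],1]); o=-c["R"].T@c["t"]
    return o+d*(z-o[2])/d[2]
def box(L,W,z0,z1): return np.array([[x,y,z] for x in(-L/2,L/2) for y in(-W/2,W/2) for z in(z0,z1)])
def cyl(d,z0,z1): a=np.linspace(0,6.28,40); return np.array([[d/2*np.cos(t),d/2*np.sin(t),z] for t in a for z in(z0,z1)])
def ell(a,b,h):
    u,v=np.meshgrid(np.linspace(0,6.28,40),np.linspace(0,3.14,20));u=u.ravel();v=v.ravel()
    return np.c_[a/2*np.cos(v),b/2*np.sin(v)*np.cos(u),h/2*np.sin(v)*np.sin(u)+h/2]
def blob(m,uv,maxd=40):
    n,l,s,ce=cv2.connectedComponentsWithStats(m.astype(np.uint8))
    ok=[i for i in range(1,n) if s[i,4]>25 and np.hypot(*(ce[i]-uv))<maxd]
    if not ok: return None
    i=max(ok,key=lambda i:s[i,4]); return (l==i).astype(np.uint8)
def fit(cs,ms,P,p0,z=0):
    """pose x,y,yaw of hull P maximising overlap with masks; returns pose, IoU per view"""
    S=4
    big=[None if m is None else cv2.resize(cv2.morphologyEx(m,cv2.MORPH_CLOSE,np.ones((9,9))),None,fx=S,fy=S,interpolation=cv2.INTER_NEAREST) for m in ms]
    def ious(p):
        a=np.cos(p[2]),np.sin(p[2]);Q=np.c_[a[0]*P[:,0]-a[1]*P[:,1]+p[0],a[1]*P[:,0]+a[0]*P[:,1]+p[1],P[:,2]+z]
        r=[]
        for c,b in zip(cs,big):
            if b is None: continue
            im=np.zeros_like(b);h=cv2.convexHull(((proj(c,Q)+.5)*S-.5).astype(np.float32))
            cv2.fillConvexPoly(im,(h*16).astype(np.int32),1,shift=4)
            r.append((im&b).sum()/max(1,(im|b).sum()))
        return r
    best=None
    for y0 in p0[2]:
        s=np.array([[p0[0],p0[1],y0]]*4)+np.vstack([np.zeros(3),np.diag([.02,.02,.25])])
        f=minimize(lambda p:-np.mean(ious(p)),s[0],method="Nelder-Mead",options=dict(initial_simplex=s,xatol=2e-4,fatol=1e-5))
        if best is None or f.fun<best.fun: best=f
    return best.x,np.round(ious(best.x),2)
def to(x,y,z,cl=None):
    """tool-frame shift to world x,y,z ; turn about tool z for closing line at angle cl(deg from +y world)"""
    o=get_obs();R=Ro.from_quat(o["tool_rot"]);p=o["position"]
    ty=R.as_matrix()[:,1];cur=np.degrees(np.arctan2(-ty[0],ty[1]))
    print("shift mm",np.round(1000*R.inv().apply(np.array([x,y,z])-p),1),"closing now",round(cur,1))
    if cl is not None: print("turn z deg",-((cl-cur+90)%180-90), "q6",o["q"][5])
E
cat > m.py <<'E'
from h import *
cs=[camera(n) for n in("top","side")]
hsv=[cv2.cvtColor(c["img"],cv2.COLOR_RGB2HSV) for c in cs]
def mask(lo,hi): return [cv2.inRange(h,lo,hi)>0 for h in hsv]
wood=mask((8,60,90),(28,190,255)); yel=mask((20,190,90),(35,255,255))
red=[(( h[...,0]<8)|(h[...,0]>172))&(h[...,1]>150)&(h[...,2]>90) for h in hsv]
gray=mask((0,0,80),(180,70,255))
def run(n,M,uvt,uvs,P,zt,yaws,sides=(1,1)):
    ms=[blob(M[0],uvt) if sides[0] else None,blob(M[1],uvs) if sides[1] else None]
    x=back(cs[0],uvt,zt);p,i=fit(cs,ms,P,(x[0],x[1],yaws))
    print(n,"xy",np.round(p[:2],4),"yaw",round(np.degrees(p[2])%360,1),"IoU",i,"area",[None if m is None else int(m.sum()) for m in ms])
E
cat > m0.py <<'E'
from m import *
run("cut",wood,(191,185),(261,336),box(.074,.2,0,.01),0.01,[0])
run("rack",wood,(291,183),(243,239),box(.08,.154,0,.035),.035,[0])
run("crate",wood,(392,182),(232,170),box(.104,.204,0,.036),.036,[0])
for n,a,b in(("jarL",(142,248),(352,337)),("jarR",(383,236),(284,149))): run(n,red,a,b,cyl(.045,.085,.106),.106,[0])
for n,a,b in(("lemL",(338,227),(281,197)),("lemR",(431,237),(276,140))):
    for k,P in(("a",ell(.071,.053,.051)),("b",ell(.067,.054,.054))): run(n+k,yel,a,b,P,.02,[-.6,0,.6,1.2],(1,n=="lemL"))
m=blob(gray[0],(290,226));yy,xx=np.nonzero(m);pts=np.c_[xx,yy].astype(np.float32)
e=np.array([pts[pts[:,1].argmin()],pts[pts[:,1].argmax()]])
A,B=[back(cs[0],u,.005) for u in e];print("spoon",e,A,B,"len",np.linalg.norm(A-B),"mid",(A+B)/2,"yaw",np.degrees(np.arctan2(*(A-B)[1::-1])))
ms=blob(gray[1],(285,237));yy,xx=np.nonzero(ms);A,B=[back(cs[1],(xx[i],yy[i]),.005) for i in(xx.argmin(),xx.argmax())];print("side",A,B,np.linalg.norm(A-B))
for n,u,z in(("shaker",(198,242),.07),("mug",(241,230),.049)): print(n,back(cs[0],u,z))
E
python3 m0.py
```

```text
cut xy [0.5527 0.2436] yaw 0.9 IoU [0.93 0.98] area [2520, 3372]
rack xy [ 0.5531 -0.0084] yaw 358.5 IoU [0.93 0.97] area [2199, 2052]
crate xy [ 0.5521 -0.2615] yaw 359.4 IoU [0.95 0.96] area [3843, 2396]
jarL xy [0.3946 0.339 ] yaw 9.1 IoU [0.68 0.69] area [212, 393]
jarR xy [ 0.4164 -0.2228] yaw 9.6 IoU [0.93 0.83] area [253, 197]
lemLa xy [ 0.4391 -0.1284] yaw 38.1 IoU [0.72] area [None, 284]
lemLb xy [ 0.4399 -0.1264] yaw 35.3 IoU [0.71] area [None, 284]
lemRa xy [ 0.4374 -0.3461] yaw 276.5 IoU [0.09] area [31, None]
lemRb xy [ 0.4309 -0.341 ] yaw 89.0 IoU [0.09] area [31, None]
spoon [[288. 200.]
 [286. 253.]] [ 0.51150885 -0.00354961  0.005     ] [0.37756123 0.00324109 0.005     ] len 0.13411964216427016 mid [ 4.44535044e-01 -1.54262599e-04  5.00000000e-03] yaw -2.9022220569862087
side [0.45576083 0.05308803 0.005     ] [0.39579456 0.07031682 0.005     ] 0.062392185546555
shaker [0.40734465 0.21253813 0.07      ]
mug [0.4353313  0.11205427 0.049     ]
```

```bash
cat > m1.py <<'E'
from m import *
loose=mask((15,90,60),(38,255,255))
red=[((h[...,0]<9)|(h[...,0]>168))&(h[...,1]>110)&(h[...,2]>70) for h in hsv]
print(hsv[0][[227,237],[338,431]],hsv[1][[197,140],[281,276]])
for n,a,b in(("lemL",(338,227),(281,197)),("lemR",(431,237),(276,140))):
    for k,P in(("a",ell(.071,.053,.051)),("b",ell(.067,.054,.054))): run(n+k,loose,a,b,P,.02,[-.6,0,.6,1.2],(1,n=="lemL"))
for n,a,b in(("jarL",(142,248),(352,337)),("jarR",(383,236),(284,149))):
    for s in((1,0),(0,1)): run(n,red,a,b,cyl(.045,.085,.106),.106,[0],s)
t=cs[0]["img"][185:270,120:460,::-1];t=cv2.resize(t,(800,200),interpolation=cv2.INTER_CUBIC)
s=cs[1]["img"][210:390,220:380,::-1];s2=cs[1]["img"][120:270,220:330,::-1]
k=np.zeros((600,800,3),np.uint8);k[:200]=t;k[200:,:356]=cv2.resize(s,(356,400));k[200:,400:693]=cv2.resize(s2,(293,400))
cv2.imwrite("pics/z1.png",k)
E
python3 m1.py
```

```text
[[ 27 167 236]
 [ 29 163 235]] [[ 26 198 183]
 [ 28 202 229]]
lemLa xy [ 0.4417 -0.1246] yaw 9.3 IoU [0.89 0.88] area [542, 468]
lemLb xy [ 0.4413 -0.1232] yaw 12.0 IoU [0.86 0.91] area [542, 468]
lemRa xy [ 0.4132 -0.355 ] yaw 2.9 IoU [0.88] area [575, None]
lemRb xy [ 0.4127 -0.3546] yaw 359.0 IoU [0.86] area [575, None]
jarL xy [0.3953 0.339 ] yaw 3.5 IoU [0.72] area [253, None]
jarL xy [0.3938 0.339 ] yaw 16.6 IoU [0.75] area [None, 425]
jarR xy [ 0.4167 -0.2234] yaw 13.8 IoU [0.91] area [298, None]
jarR xy [ 0.415  -0.2198] yaw 6.0 IoU [0.91] area [None, 214]
```

View pics/z1.png

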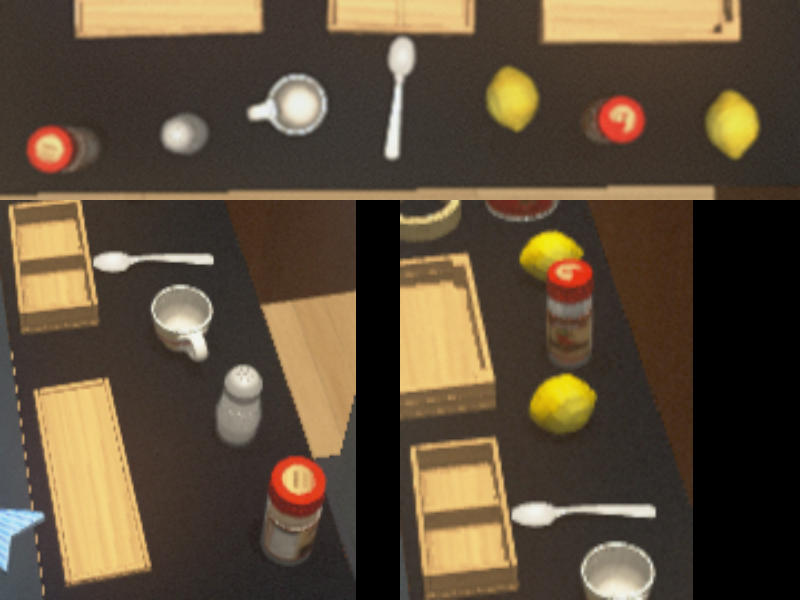

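The crops confirm the fits:
- **Left jar lid:** zoomed (52,150), at (.3945,.339).
- **Right jar:** (.416,-.2215).
- **Lemons:** (.4415,-.124) and (.413,-.355).
- **Spoon:** bowl tip at (402,37), handle end at (392,158), so its middle is at about (.4445,-.004) with yaw of about -5°.

First move is to turn the tool so its y axis lies along world x.

```bash
python3 -m pendant '[[[0,0,0,0,0,10,1],[0,0,0,0,0,10,1],[0,0,0,0,0,10,1],[0,0,0,0,0,10,1],[0,0,0,0,0,10,1]]]' 20
python3 -m pendant '[[[0,0,0,0,0,10,1],[0,0,0,0,0,10,1],[0,0,0,0,0,1.8,1],[0,0,0,0,0,0,1],[0,0,0,0,0,0,1]]]'
python3 -c "
from h import *
to(.3945,.339,.16,90); print(get_obs()['tool_rot'])"
```

```text
time: 0.92
position: [0.1946, 0.5938, 0.2334]
tool_rot: [0.563, 0.827, -0.0, 0.0]
ft_force: [0.5, 0.1, -0.2]
grip_width: 0.0874
grip_force: 0.0
time: 1.55
position: [0.1947, 0.5939, 0.2335]
tool_rot: [0.706, 0.708, -0.0, 0.0]
ft_force: [-1.0, 1.3, 0.2]
grip_width: 0.0872
grip_force: 0.0
shift mm [-255.3  199.3   73.5] closing now -89.9
turn z deg 0.12793438787974765 q6 1.0732877901269577
[ 7.06316900e-01  7.07895781e-01 -1.57190622e-05  1.30104152e-05]
```

```bash
python3 -m pendant '[[[-0.045,0.035,0,0,0,0,1],[-0.045,0.035,0,0,0,0,1],[-0.045,0.035,0,0,0,0,1],[-0.045,0.035,0,0,0,0,1],[-0.045,0.035,0,0,0,0,1]]]'
python3 -m pendant '[[[-0.03,0.0243,0.01,0,0,0,1],[0,0,0.03,0,0,0,1],[0,0,0,0,0,0,1],[0,0,0,0,0,0,1],[0,0,0,0,0,0,1]]]'
python3 -c "
from h import *
to(.3945,.339,.062,90);c=camera('side');cv2.imwrite('pics/s2.png',c['img'][150:,150:,::-1])"
```

```text
time: 2.17
position: [0.371, 0.3677, 0.2338]
tool_rot: [0.706, 0.708, 0.0, 0.0]
ft_force: [0.8, 0.7, 0.0]
grip_width: 0.087
grip_force: 0.0
time: 2.8
position: [0.3945, 0.3399, 0.1946]
tool_rot: [0.706, 0.708, 0.001, 0.0]
ft_force: [-0.8, 0.3, 0.1]
grip_width: 0.0865
grip_force: 0.0
shift mm [ -1.1  -0.2 132.6] closing now -89.9
turn z deg 0.13042501333166 q6 0.49418697654678856
```

View pics/s2.png

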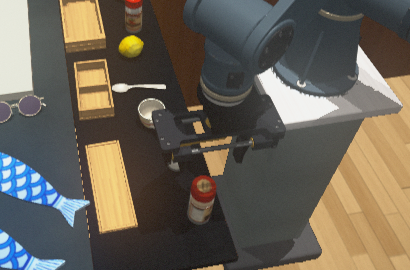

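The fingers are straddling the jar line: the gripper is at crop (215,140) and the jar at (203,195). I'll descend and grip.

```bash
python3 -m pendant '[[[-0.001,0,0.04,0,0,0,1],[0,0,0.04,0,0,0,1],[0,0,0.03,0,0,0,1],[0,0,0.0225,0,0,0,1],[0,0,0,0,0,0,1]]]'
python3 -m pendant '[[[0,0,0,0,0,0,0.3],[0,0,0,0,0,0,0.3],[0,0,0,0,0,0,0.3],[0,0,0,0,0,0,0.3],[0,0,0,0,0,0,0.3]]]' 20
python3 -m pendant '[[[0,0,-0.01,0,0,0,0.3],[0,0,-0.03,0,0,0,0.3],[0,0,-0.03,0,0,0,0.3],[0,0,-0.03,0,0,0,0.3],[0,0,0,0,0,0,0.3]]]'
python3 -c "
from h import *
to(.5541,.0286,.16,90)"
```

```text
time: 3.48
position: [0.3934, 0.338, 0.0602]
tool_rot: [0.707, 0.708, -0.001, -0.0]
ft_force: [-0.5, -0.0, -0.9]
grip_width: 0.0871
grip_force: 0.0
time: 4.1
position: [0.3943, 0.3381, 0.0612]
tool_rot: [0.707, 0.707, 0.0, 0.0]
ft_force: [0.3, -0.1, -0.2]
grip_width: 0.0449
grip_force: 0.0
time: 4.72
position: [0.3956, 0.3389, 0.1634]
tool_rot: [0.707, 0.707, 0.003, 0.001]
ft_force: [0.5, 0.1, -1.3]
grip_width: 0.0443
grip_force: 20.0
shift mm [-310.4  158.2    3.3] closing now -89.9
turn z deg 0.054371018763845314 q6 0.4926282503740598
```

```bash
python3 -m pendant '[[[-0.03,0.03,-0.01,0,0,0,0.3],[-0.045,0.03,0,0,0,0,0.3],[-0.05,0.03,0,0,0,0,0.3],[-0.05,0.03,0,0,0,0,0.3],[-0.05,0.02,0,0,0,0,0.3]]]'
python3 -m pendant '[[[-0.045,0.015,0,0,0,0,0.3],[-0.04,0.003,0,0,0,0,0.3],[0,0,0,0,0,0,0.3],[0,0,0,0,0,0,0.3],[0,0,0,0,0,0,0.3]]]'
python3 -c "
from h import *
to(.5541,.0286,.070,90);c=camera('side');cv2.imwrite('pics/s3.png',cv2.resize(c['img'][120:350,130:430,::-1],None,fx=2,fy=2))"
```

```text
time: 5.35
position: [0.535, 0.1113, 0.1697]
tool_rot: [0.707, 0.707, -0.0, -0.0]
ft_force: [0.6, 0.4, -1.6]
grip_width: 0.044
grip_force: 20.0
time: 5.98
position: [0.5517, 0.0294, 0.1705]
tool_rot: [0.706, 0.708, -0.0, -0.001]
ft_force: [0.1, -0.2, -2.0]
grip_width: 0.0438
grip_force: 20.0
shift mm [ -0.8   2.5 100.5] closing now -89.9
turn z deg 0.1303141979171869 q6 -0.15165137504355622
```

View pics/s3.png

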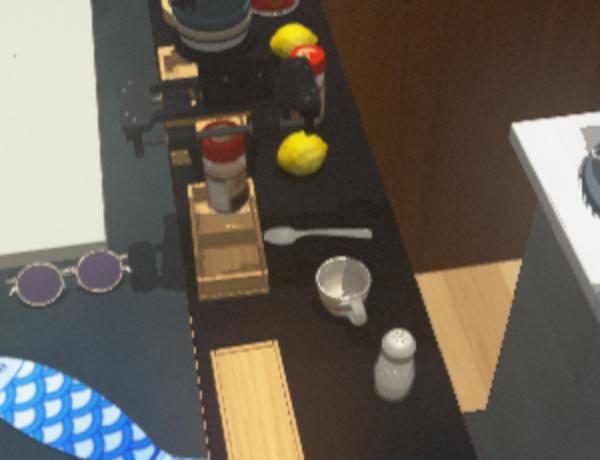

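The jar hangs upright above the left bay, with its base near (228,205). I'll lower and release.

```bash
python3 -m pendant '[[[0,0.0025,0.04,0,0,0,0.3],[0,0,0.03,0,0,0,0.3],[0,0,0.02,0,0,0,0.3],[0,0,0.01,0,0,0,0.3],[0,0,0.0005,0,0,0,0.3]]]'
python3 -c "
from h import *
to(.5541,.0286,.068,90)"
```

```text
time: 6.65
position: [0.5547, 0.0288, 0.0702]
tool_rot: [0.706, 0.708, -0.0, -0.0]
ft_force: [-1.0, 0.1, -1.3]
grip_width: 0.0443
grip_force: 20.0
shift mm [-0.2 -0.6  2.2] closing now -89.9
turn z deg 0.10526634865243523 q6 -0.15113164364906478
```

```bash
python3 -m pendant '[[[0,0,0.002,0,0,0,0.3],[0,0,0,0,0,0,0.7],[0,0,0,0,0,0,0.9],[0,0,0,0,0,0,0.9],[0,0,0,0,0,0,0.9]]]'
python3 -m pendant '[[[0,0,-0.02,0,0,0,1],[0,0,-0.04,0,0,0,1],[0,0,-0.05,0,0,0,1],[-0.04,-0.02,0,0,0,0,1],[-0.05,-0.03,0,0,0,0,1]]]'
python3 -m pendant '[[[-0.05,-0.03,0,0,0,0,1],[-0.05,-0.03,0,0,0,0,1],[-0.05,-0.025,0,0,0,0,1],[-0.01,-0.003,0,0,0,0,1],[0,0,0,0,0,0,1]]]'
python3 -c "
from h import *
to(.416,-.2215,.062,90);c=camera('side');cv2.imwrite('pics/s4.png',cv2.resize(c['img'][80:350,130:430,::-1],None,fx=2,fy=2))"
```

```text
time: 7.28
position: [0.555, 0.0281, 0.0688]
tool_rot: [0.707, 0.707, 0.0, 0.0]
ft_force: [0.3, -0.3, 0.2]
grip_width: 0.0745
grip_force: 0.0
time: 7.9
position: [0.5058, -0.0625, 0.1797]
tool_rot: [0.706, 0.708, 0.001, 0.002]
ft_force: [1.4, -1.4, 0.2]
grip_width: 0.0869
grip_force: 0.0
time: 8.52
position: [0.4171, -0.2222, 0.1786]
tool_rot: [0.708, 0.707, 0.0, -0.0]
ft_force: [0.5, -0.3, 1.1]
grip_width: 0.087
grip_force: 0.0
shift mm [  0.7  -1.2 116.6] closing now -90.1
turn z deg -0.06504158952378702 q6 -0.7261038771086833
```

View pics/s4.png

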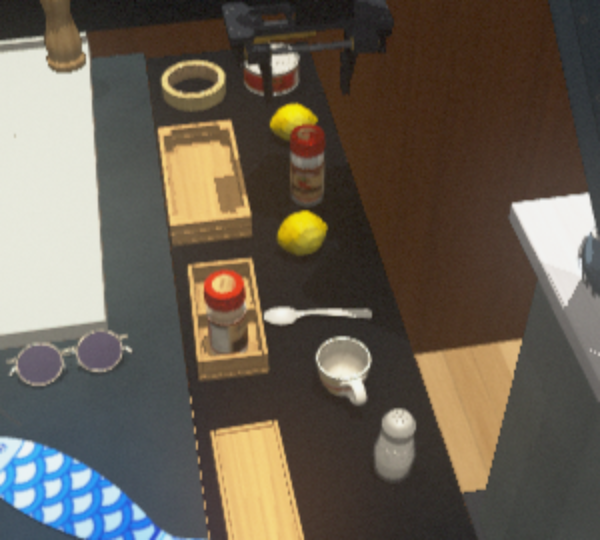

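Jar 1 stands in the left bay at (227,315), and the fingers straddle the second jar at (307,165).

```bash
python3 -m pendant '[[[0.0005,-0.001,0.04,0,0,0,1],[0,0,0.04,0,0,0,1],[0,0,0.025,0,0,0,1],[0,0,0.0115,0,0,0,1],[0,0,0,0,0,0,1]]]'
python3 -m pendant '[[[0,0,0,0,0,0,0.3],[0,0,0,0,0,0,0.3],[0,0,0,0,0,0,0.3],[0,0,0,0,0,0,0.3],[0,0,0,0,0,0,0.3]]]' 20
python3 -c "
from h import *
to(.5525,-.0454,.068,90)"
python3 -m pendant '[[[0,0,-0.01,0,0,0,0.3],[0,0,-0.03,0,0,0,0.3],[0,0,-0.03,0,0,0,0.3],[0,0,-0.03,0,0,0,0.3],[0,0,0,0,0,0,0.3]]]'
python3 -c "
from h import *
to(.5525,-.0454,.17,90)"
```

```text
time: 9.2
position: [0.4164, -0.2203, 0.0617]
tool_rot: [0.706, 0.708, 0.0, -0.001]
ft_force: [1.1, -0.1, 0.5]
grip_width: 0.087
grip_force: 0.0
time: 9.82
position: [0.4162, -0.2216, 0.0622]
tool_rot: [0.707, 0.707, 0.0, 0.0]
ft_force: [0.2, 0.1, 0.1]
grip_width: 0.0452
grip_force: 0.6
shift mm [176.1 136.4  -5.8] closing now -90.0
turn z deg 0.0357830600794955 q6 -0.7274907457529194
time: 10.45
position: [0.4173, -0.2224, 0.1643]
tool_rot: [0.707, 0.707, 0.0, 0.003]
ft_force: [-0.3, -0.1, -0.4]
grip_width: 0.0441
grip_force: 20.0
shift mm [176.8 135.4  -5.8] closing now -89.9
turn z deg 0.05324393368584879 q6 -0.7274870794141105
```

```bash
python3 -m pendant '[[[0.04,0.03,-0.006,0,0,0,0.3],[0.045,0.035,0,0,0,0,0.3],[0.045,0.035,0,0,0,0,0.3],[0.04,0.03,0,0,0,0,0.3],[0.0065,0.006,0,0,0,0,0.3]]]'
python3 -m pendant '[[[0,0,0,0,0,0,0.3],[0,0,0.03,0,0,0,0.3],[0,0,0.03,0,0,0,0.3],[0,0,0,0,0,0,0.3],[0,0,0,0,0,0,0.3]]]'
python3 -c "
from h import *
to(.5525,-.0454,.0685,90)"
```

```text
time: 11.08
position: [0.5527, -0.0421, 0.1668]
tool_rot: [0.705, 0.709, -0.0, -0.001]
ft_force: [0.4, -0.3, -1.1]
grip_width: 0.0439
grip_force: 20.0
time: 11.7
position: [0.5519, -0.0459, 0.1086]
tool_rot: [0.707, 0.707, 0.0, 0.0]
ft_force: [0.6, 0.1, -1.4]
grip_width: 0.0442
grip_force: 20.0
shift mm [ 0.5  0.5 40.1] closing now -90.0
turn z deg -0.03700992135031811 q6 -0.2838328783303806
```

```bash
python3 -m pendant '[[[0.0005,0.0005,0.02,0,0,0,0.3],[0,0,0.014,0,0,0,0.3],[0,0,0.0055,0,0,0,0.3],[0,0,0,0,0,0,0.3],[0,0,0,0,0,0,0.8]]]'
python3 -m pendant '[[[0,0,0,0,0,0,0.9],[0,0,0,0,0,0,0.9],[0,0,-0.02,0,0,0,1],[0,0,-0.04,0,0,0,1],[0,0,-0.05,0,0,0,1]]]'
python3 -m pendant '[[[0.015,-0.04,0,0,0,0,1],[0.015,-0.04,0,0,0,0,1],[0.011,-0.028,0,0,0,0,1],[0,0,0,0,0,-10,1],[0,0,0,0,0,-10,1]]]'
python3 -m pendant '[[[0,0,0,0,0,-10,1],[0,0,0,0,0,-10,1],[0,0,0,0,0,-10,1],[0,0,0,0,0,-10,1],[0,0,0,0,0,-10,1]]]'
python3 -m pendant '[[[0,0,0,0,0,-10,1],[0,0,0,0,0,-5,0.4],[0,0,0,0,0,0,0.4],[0,0,0,0,0,0,0.4],[0,0,0,0,0,0,0.4]]]'
python3 - <<'E'
from h import *
to(.4445,-.004,.06,-5)
c=camera('side');k=cv2.resize(c['img'][160:340,170:370,::-1],None,fx=3,fy=3);cv2.imwrite('pics/s5.png',k)
E
```

```text
time: 12.32
position: [0.553, -0.0444, 0.0691]
tool_rot: [0.707, 0.707, 0.0, 0.001]
ft_force: [-0.2, -0.6, 0.3]
grip_width: 0.0484
grip_force: 0.0
time: 12.95
position: [0.5517, -0.0441, 0.1789]
tool_rot: [0.707, 0.707, -0.001, -0.001]
ft_force: [0.3, -0.5, 0.6]
grip_width: 0.086
grip_force: 0.0
time: 13.58
position: [0.4441, -0.0032, 0.179]
tool_rot: [0.571, 0.821, 0.0, 0.0]
ft_force: [0.2, 0.4, 0.2]
grip_width: 0.0868
grip_force: 0.0
time: 14.2
position: [0.4445, -0.0034, 0.1787]
tool_rot: [0.17, 0.985, -0.0, 0.0]
ft_force: [-0.6, 0.1, 0.3]
grip_width: 0.0871
grip_force: 0.0
time: 14.82
position: [0.4445, -0.0034, 0.1786]
tool_rot: [0.044, 0.999, -0.0, 0.0]
ft_force: [0.1, 0.0, 0.8]
grip_width: 0.0549
grip_force: 0.0
shift mm [-1.000e-01 -6.000e-01  1.186e+02] closing now -5.0
turn z deg 0.007547326242203667 q6 -1.7436947859174605
```

View pics/s5.png

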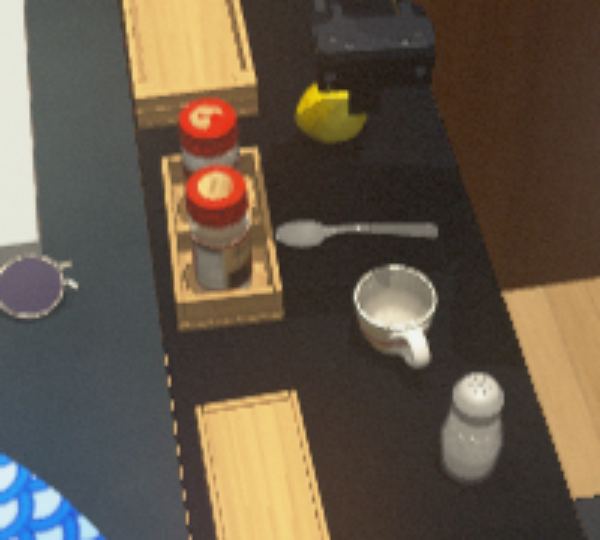

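Both jars stand in their bays, at (208,135) and (218,230), and the spoon is unmoved from (277,237) to (438,231). I'll go down on it.

```bash
python3 -m pendant '[[[0,0,0.05,0,0,0,0.4],[0,0,0.05,0,0,0,0.4],[0,0,0.035,0,0,0,0.4],[0,0,0.02,0,0,0,0.4],[0,0,0,0,0,0,0.4]]]'
python3 -m pendant '[[[0,0,0,0,0,0,0.4],[0,0,0,0,0,0,0.4],[0,0,0,0,0,0,0.4],[0,0,0,0,0,0,0.4],[0,0,0,0,0,0,0.4]]]'
python3 -c "
from h import *
to(.4445,-.004,.0135,-5)"
```

```text
time: 15.5
position: [0.4437, -0.0033, 0.0223]
tool_rot: [0.043, 0.999, 0.0, -0.002]
ft_force: [-0.8, 0.6, 0.5]
grip_width: 0.0343
grip_force: 0.0
time: 16.12
position: [0.4446, -0.0034, 0.0238]
tool_rot: [0.043, 0.999, -0.0, 0.0]
ft_force: [-0.7, -0.0, 0.2]
grip_width: 0.0348
grip_force: 0.0
shift mm [ 0.1 -0.6 10.3] closing now -4.9
turn z deg 0.05033038093306175 q6 -1.7444258014059502
```

```bash
python3 -m pendant '[[[0,0,0.006,0,0,0,0.4],[0,0,0.004,0,0,0,0.4],[0,0,0,0,0,0,0.4],[0,0,0,0,0,0,0],[0,0,0,0,0,0,0]]]' 20
python3 -m pendant '[[[0,0,0,0,0,0,0],[0,0,0,0,0,0,0],[0,0,0,0,0,0,0],[0,0,0,0,0,0,0],[0,0,0,0,0,0,0]]]' 25
python3 -m pendant '[[[0,0,-0.01,0,0,0,0],[0,0,-0.02,0,0,0,0],[0,0,-0.03,0,0,0,0],[0,0,-0.04,0,0,0,0],[0,0,-0.03,0,0,0,0]]]'
python3 - <<'E'
from h import *
to(.5527,.2436,.13,-89)
c=camera('side');k=cv2.resize(c['img'][120:340,170:370,::-1],None,fx=2.5,fy=2.5);cv2.imwrite('pics/s6.png',k)
E
```

```text
time: 16.75
position: [0.4445, -0.0034, 0.0136]
tool_rot: [0.043, 0.999, -0.0, 0.0]
ft_force: [-0.5, -0.3, -0.0]
grip_width: 0.0221
grip_force: 0.7
time: 17.38
position: [0.4445, -0.0034, 0.0136]
tool_rot: [0.043, 0.999, -0.0, 0.0]
ft_force: [-0.8, 0.4, 0.6]
grip_width: 0.0199
grip_force: 24.9
time: 18.0
position: [0.4444, -0.0034, 0.1456]
tool_rot: [0.043, 0.999, -0.0, 0.001]
ft_force: [0.3, -0.6, -0.3]
grip_width: 0.0197
grip_force: 24.9
shift mm [-86.5 255.4  15.6] closing now -5.0
turn z deg 84.04979139856496 q6 -1.744410170316303
```

View pics/s6.png

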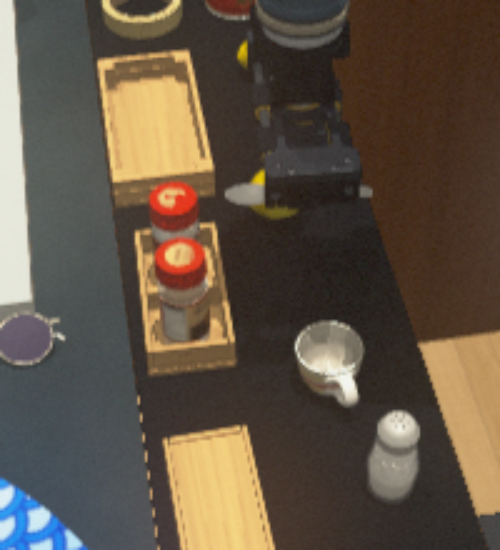

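The spoon is held level: bowl at (243,193), handle at (370,192).

```bash
python3 -m pendant '[[[0,0,-0.02,0,0,0,0],[0,0,0,0,0,10,0],[0,0,0,0,0,10,0],[0,0,0,0,0,10,0],[0,0,0,0,0,10,0]]]'
python3 -m pendant '[[[0,0,0,0,0,10,0],[0,0,0,0,0,10,0],[0,0,0,0,0,10,0],[0,0,0,0,0,10,0],[0,0,0,0,0,4,0]]]'
python3 -m pendant '[[[0.04,0.018,0,0,0,0,0],[0.05,0.022,0,0,0,0,0],[0.05,0.022,0,0,0,0,0],[0.05,0.022,0,0,0,0,0],[0.05,0.022,0,0,0,0,0]]]'
python3 -m pendant '[[[0.006,0.002,0,0,0,0,0],[0,0,0,0,0,0,0],[0,0,0.03,0,0,0,0],[0,0,0.03,0,0,0,0],[0,0,0,0,0,0,0]]]'
python3 - <<'E'
from h import *
to(.5527,.2436,.02,-89)
for n in("side","top"):
    c=camera(n);r=c['img'][240:400,180:340] if n=="side" else c['img'][140:260,130:290];cv2.imwrite(f'pics/{n}7.png',cv2.resize(r[:,:,::-1],None,fx=3,fy=3))
a,b=cv2.imread('pics/side7.png'),cv2.imread('pics/top7.png');k=np.zeros((480,800,3),np.uint8);k[:,:400]=a[:480,:400];k[:360,400:]=b[:360,60:460];cv2.imwrite('pics/c7.png',k)
E
```

```text
time: 18.68
position: [0.444, -0.0032, 0.1638]
tool_rot: [0.385, 0.923, -0.0, -0.0]
ft_force: [-0.1, -0.2, 0.2]
grip_width: 0.0195
grip_force: 24.9
time: 19.3
position: [0.444, -0.0033, 0.1637]
tool_rot: [0.702, 0.713, -0.0, -0.0]
ft_force: [0.1, -0.0, -0.0]
grip_width: 0.0194
grip_force: 24.9
time: 19.92
position: [0.5461, 0.2402, 0.1637]
tool_rot: [0.701, 0.714, -0.0, 0.0]
ft_force: [-0.0, -0.1, 1.0]
grip_width: 0.0194
grip_force: 24.9
time: 20.55
position: [0.5452, 0.2422, 0.1016]
tool_rot: [0.701, 0.713, -0.003, -0.002]
ft_force: [0.0, 0.2, 0.1]
grip_width: 0.0198
grip_force: 24.9
shift mm [ 1.4  8.1 81.5] closing now -89.1
turn z deg -0.06002212420946762 q6 0.21499806180023878
```

View pics/c7.png

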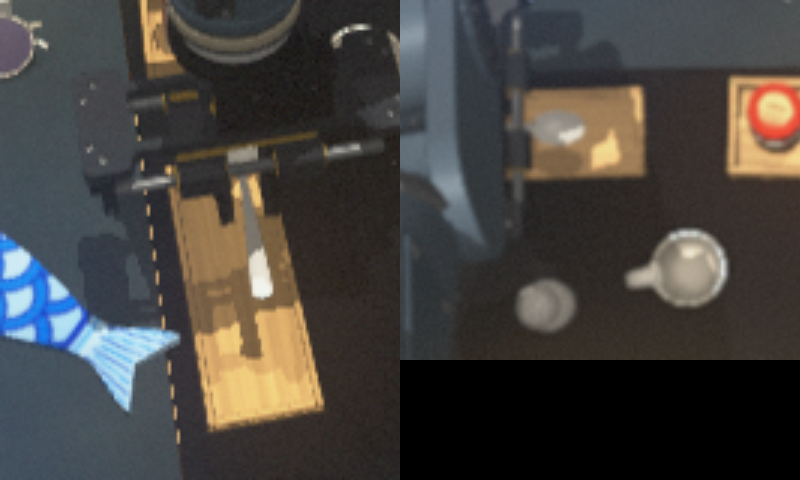

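The spoon lies lengthwise over the tray: handle end at (260,290) in the side crop, bowl at (560,127) in the top crop. I'll lower it.

```bash
python3 -m pendant '[[[0.001,0.008,0.02,0,0,0,0],[0,0,0.03,0,0,0,0],[0,0,0.02,0,0,0,0],[0,0,0.008,0,0,0,0],[0,0,0.002,0,0,0,0]]]'
python3 -m pendant '[[[0,0,0.002,0,0,0,0],[0,0,0,0,0,0,0],[0,0,0,0,0,0,0.28],[0,0,0,0,0,0,0.32],[0,0,0,0,0,0,0.34]]]'
python3 -c "
from h import *
to(.5527,.2436,.1,-89)"
```

```text
time: 21.28
position: [0.5561, 0.2457, 0.0237]
tool_rot: [0.701, 0.714, 0.0, 0.0]
ft_force: [-0.1, 0.3, 0.8]
grip_width: 0.0199
grip_force: 24.9
time: 21.9
position: [0.556, 0.2457, 0.0217]
tool_rot: [0.701, 0.714, 0.0, 0.0]
ft_force: [-0.4, 0.0, -0.3]
grip_width: 0.0281
grip_force: 0.0
shift mm [ -2.1  -3.3 -78.3] closing now -88.9
turn z deg 0.05186055042477733 q6 0.2141504899056132
```

```bash
python3 -m pendant '[[[0,0,-0.01,0,0,0,0.34],[0,0,-0.03,0,0,0,0.34],[0,0,-0.04,0,0,0,1],[0,0,-0.05,0,0,0,1],[0,0,-0.01,0,0,0,1]]]'
python3 - <<'E'
from h import *
to(.4415,-.124,.16,9)
k=[]
for n in("side","top"):
    c=camera(n);r=c['img'][250:400,200:333] if n=="side" else c['img'][150:270,130:263];k.append(cv2.resize(r[:,:,::-1],None,fx=3,fy=3))
k[1]=cv2.copyMakeBorder(k[1],0,k[0].shape[0]-k[1].shape[0],0,0,cv2.BORDER_CONSTANT);cv2.imwrite('pics/c8.png',np.hstack(k))
E
```

```text
time: 22.52
position: [0.5583, 0.2464, 0.1661]
tool_rot: [0.701, 0.714, 0.004, 0.002]
ft_force: [0.7, -1.1, 0.2]
grip_width: 0.0521
grip_force: 0.0
shift mm [-368.2 -123.7    4.4] closing now -88.9
turn z deg 82.05451671772053 q6 0.2141848177022702
```

View pics/c8.png

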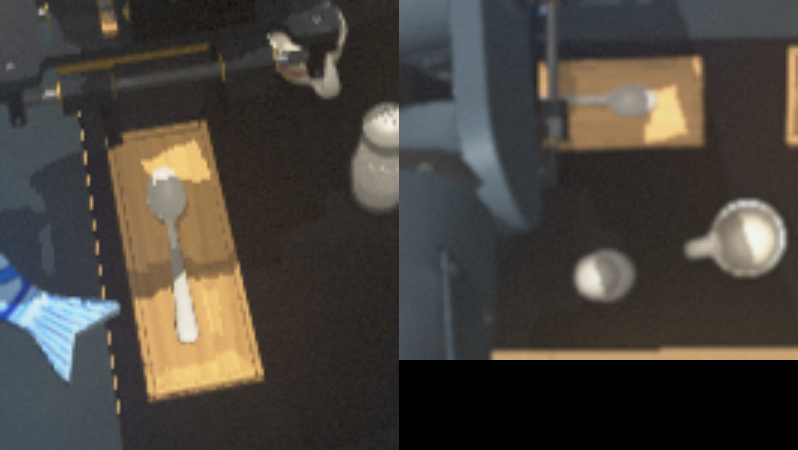

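The spoon is flat and lengthwise in the tray, from (167,175) to (188,340) in the side crop. Next is the left lemon.

```bash
python3 -m pendant '[[[-0.04,-0.013,0,0,0,0,1],[-0.055,-0.019,0,0,0,0,1],[-0.055,-0.019,0,0,0,0,1],[-0.055,-0.019,0,0,0,0,1],[-0.055,-0.019,0,0,0,0,1]]]'
python3 -m pendant '[[[-0.055,-0.019,0,0,0,0,1],[-0.053,-0.016,0,0,0,0,1],[0,0,0,0,0,10,1],[0,0,0,0,0,10,1],[0,0,0,0,0,10,1]]]'
python3 -m pendant '[[[0,0,0,0,0,10,1],[0,0,0,0,0,10,1],[0,0,0,0,0,10,1],[0,0,0,0,0,10,1],[0,0,0,0,0,10,1]]]'
python3 -m pendant '[[[0,0,0,0,0,2,1],[0,0,0,0,0,0,1],[0,0,0,0,0,0,1],[0,0,0,0,0,0,1],[0,0,0,0,0,0,1]]]'
python3 - <<'E'
from h import *
to(.4415,-.124,.018,9)
E
```

```text
time: 23.25
position: [0.4699, -0.0172, 0.1602]
tool_rot: [0.7, 0.714, -0.001, -0.001]
ft_force: [1.0, -0.4, -0.4]
grip_width: 0.087
grip_force: 0.0
time: 23.88
position: [0.4373, -0.1242, 0.1601]
tool_rot: [0.863, 0.505, -0.001, -0.002]
ft_force: [0.6, 0.9, -1.2]
grip_width: 0.0875
grip_force: 0.0
time: 24.5
position: [0.4374, -0.1238, 0.1601]
tool_rot: [0.996, 0.093, -0.002, -0.001]
ft_force: [0.4, -0.1, 0.4]
grip_width: 0.087
grip_force: 0.0
time: 25.12
position: [0.4387, -0.1245, 0.1616]
tool_rot: [0.997, 0.079, 0.0, 0.0]
ft_force: [0.1, 0.2, -0.1]
grip_width: 0.0867
grip_force: 0.0
shift mm [ 2.800e+00 -1.000e-01  1.436e+02] closing now -170.9
turn z deg 0.07243760110293351 q6 0.8900154918358696
```

```bash
python3 -m pendant '[[[0.003,0,0.04,0,0,0,1],[0,0,0.04,0,0,0,1],[0,0,0.04,0,0,0,1],[0,0,0.0235,0,0,0,1],[0,0,0,0,0,0,1]]]'
python3 -m pendant '[[[0,0,0,0,0,0,0.3],[0,0,0,0,0,0,0.3],[0,0,0,0,0,0,0.3],[0,0,0,0,0,0,0.3],[0,0,0,0,0,0,0.3]]]' 20
python3 -m pendant '[[[0,0,-0.01,0,0,0,0.3],[0,0,-0.03,0,0,0,0.3],[0,0,-0.04,0,0,0,0.3],[0,0,-0.02,0,0,0,0.3],[0,0,0,0,0,0,0.3]]]'
python3 - <<'E'
from h import *
to(.5522,-.21,.026,0)
E
```

```text
time: 25.75
position: [0.4408, -0.1237, 0.0167]
tool_rot: [0.997, 0.079, -0.001, -0.001]
ft_force: [-0.3, 0.3, 0.8]
grip_width: 0.0869
grip_force: 0.0
time: 26.38
position: [0.4419, -0.1242, 0.0185]
tool_rot: [0.997, 0.079, 0.0, 0.0]
ft_force: [-0.4, -0.2, 3.9]
grip_width: 0.0517
grip_force: 20.0
time: 27.0
position: [0.4425, -0.1244, 0.1196]
tool_rot: [0.997, 0.079, 0.002, 0.001]
ft_force: [0.3, 0.2, -1.3]
grip_width: 0.0523
grip_force: 19.9
shift mm [ 94.6 101.5  94.2] closing now -170.9
turn z deg 9.058082753823896 q6 0.8946355341586307
```

```bash
python3 -m pendant '[[[0,0,0,0,0,9,0.3],[0.04,0.035,0,0,0,0,0.3],[0.04,0.035,0,0,0,0,0.3],[0.03,0.028,0,0,0,0,0.3],[0,0,0,0,0,0,0.3]]]'
python3 -m pendant '[[[0,0,0,0,0,0,0.3],[0,0,0,0,0,0,0.3],[0,0,0.03,0,0,0,0.3],[0,0,0,0,0,0,0.3],[0,0,0,0,0,0,0.3]]]'
python3 - <<'E'
from h import *
to(.5522,-.222,.0255,0)
E
```

```text
time: 27.62
position: [0.5539, -0.2245, 0.1167]
tool_rot: [1.0, -0.0, 0.001, 0.001]
ft_force: [-0.4, 0.7, -0.2]
grip_width: 0.0518
grip_force: 19.9
time: 28.25
position: [0.5516, -0.2216, 0.0885]
tool_rot: [1.0, 0.001, 0.0, -0.0]
ft_force: [0.3, -1.0, -1.6]
grip_width: 0.0522
grip_force: 19.9
shift mm [ 0.6  0.4 63. ] closing now -179.9
turn z deg 0.07002197477129357 q6 0.9997011119305155
```

```bash
python3 -m pendant '[[[0,0,0.03,0,0,0,0.3],[0,0,0.02,0,0,0,0.3],[0,0,0.01,0,0,0,0.3],[0,0,0.003,0,0,0,0.3],[0,0,0,0,0,0,0.3]]]'
python3 -m pendant '[[[0,0,0,0,0,0,0.66],[0,0,0,0,0,0,0.72],[0,0,0,0,0,0,0.74],[0,0,-0.03,0,0,0,0.74],[0,0,-0.04,0,0,0,0.74]]]'
python3 -m pendant '[[[0,0,-0.05,0,0,0,1],[0,0,-0.02,0,0,0,1],[0,0,0,0,0,0,1],[0,0,0,0,0,0,1],[0,0,0,0,0,0,1]]]'
python3 - <<'E'
from h import *
to(.413,-.355,.018,1)
c=camera("side");cv2.imwrite("pics/s9.png",cv2.resize(c['img'][100:220,190:340,::-1],None,fx=4,fy=4))
E
```

```text
time: 28.88
position: [0.5522, -0.2222, 0.0257]
tool_rot: [1.0, 0.0, 0.001, 0.0]
ft_force: [-0.6, -0.6, 0.0]
grip_width: 0.052
grip_force: 19.9
time: 29.5
position: [0.5509, -0.2215, 0.0948]
tool_rot: [1.0, 0.0, -0.001, -0.001]
ft_force: [0.6, -0.5, -0.4]
grip_width: 0.0641
grip_force: 0.0
time: 30.12
position: [0.5508, -0.2215, 0.1634]
tool_rot: [1.0, 0.0, -0.001, -0.001]
ft_force: [-0.4, -0.3, -0.8]
grip_width: 0.0866
grip_force: 0.0
shift mm [-137.5  133.7  145.6] closing now -180.0
turn z deg -0.9582280878080383 q6 0.9997374518779966
```

View pics/s9.png

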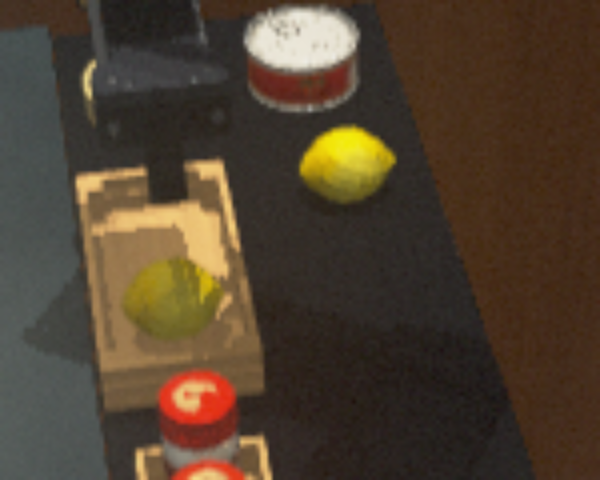

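The first lemon is in the crate at (172,298). The second is now unobstructed at (347,165), so I'll refit it in both views.

```bash
cat > m2.py <<'E'
from m import *
loose=mask((15,90,60),(38,255,255))
for k,P in(("a",ell(.071,.053,.051)),("b",ell(.067,.054,.054))): run("lemR"+k,loose,(431,237),(276,141),P,.02,[-.6,0,.6,1.2])
E
python3 m2.py
python3 -m pendant '[[[-0.04,0.04,0,0,0,0,1],[-0.04,0.04,0,0,0,0,1],[-0.04,0.04,0,0,0,0,1],[-0.018,0.014,0,0,0,0,1],[0,0,0,0,0,0,1]]]'
python3 -m pendant '[[[0,0,0.03,0,0,0,1],[0,0,0,0,0,0,1],[0,0,0,0,0,0,1],[0,0,0,0,0,0,1],[0,0,0,0,0,0,1]]]'
python3 -c "
from h import *
to(.413,-.355,.019,1)"
```

```text
lemRa xy [ 0.4097 -0.3541] yaw 10.9 IoU [0.91] area [None, 353]
lemRb xy [ 0.411  -0.3509] yaw 4.3 IoU [0.93] area [None, 353]
time: 30.9
position: [0.4125, -0.3572, 0.1646]
tool_rot: [1.0, -0.001, -0.0, -0.0]
ft_force: [-0.4, -0.2, 0.2]
grip_width: 0.0871
grip_force: 0.0
time: 31.52
position: [0.4143, -0.3562, 0.1358]
tool_rot: [1.0, 0.001, 0.0, 0.001]
ft_force: [-0.7, 0.2, 1.0]
grip_width: 0.0869
grip_force: 0.0
shift mm [ -1.4  -1.4 116.8] closing now -179.9
turn z deg -0.9261498498652827 q6 0.654807497476481
```

```bash
python3 -m pendant '[[[-0.002,-0.002,0.04,0,0,-3,1],[0,0,0.04,0,0,0,1],[0,0,0.025,0,0,0,1],[0,0,0.012,0,0,0,1],[0,0,0,0,0,0,1]]]'
python3 -m pendant '[[[0,0,0,0,0,0,0.3],[0,0,0,0,0,0,0.3],[0,0,0,0,0,0,0.3],[0,0,0,0,0,0,0.3],[0,0,0,0,0,0,0.3]]]' 20
python3 -m pendant '[[[0,0,-0.01,0,0,0,0.3],[0,0,-0.03,0,0,0,0.3],[0,0,-0.04,0,0,0,0.3],[0,0,-0.02,0,0,0,0.3],[0,0,0,0,0,0,0.3]]]'
python3 - <<'E'
from h import *
to(.5522,-.301,.027,0)
E
```

```text
time: 32.15
position: [0.4118, -0.354, 0.0178]
tool_rot: [1.0, 0.027, -0.0, -0.0]
ft_force: [-0.2, -0.4, 0.4]
grip_width: 0.0866
grip_force: 0.0
time: 32.78
position: [0.4119, -0.354, 0.0184]
tool_rot: [1.0, 0.027, 0.0, -0.0]
ft_force: [0.1, 1.3, 3.7]
grip_width: 0.0506
grip_force: 19.3
time: 33.4
position: [0.4126, -0.355, 0.1199]
tool_rot: [1.0, 0.027, 0.001, 0.002]
ft_force: [-0.3, -0.3, -1.4]
grip_width: 0.0506
grip_force: 19.3
shift mm [142.1 -46.8  93.1] closing now -176.9
turn z deg 3.051915201243901 q6 0.6016753193081243
```

```bash
python3 -m pendant '[[[0,0,0,0,0,3,0.3],[0.045,-0.018,0,0,0,0,0.3],[0.05,-0.018,0,0,0,0,0.3],[0.045,-0.018,0,0,0,0,0.3],[0,0,0,0,0,0,0.3]]]'
python3 -m pendant '[[[0,0,0,0,0,0,0.3],[0,0,0,0,0,0,0.3],[0,0,0.03,0,0,0,0.3],[0,0,0,0,0,0,0.3],[0,0,0,0,0,0,0.3]]]'
python3 - <<'E'
from h import *
to(.5522,-.301,.0255,0)
E
```

```text
time: 34.02
position: [0.5543, -0.2981, 0.1166]
tool_rot: [1.0, 0.003, 0.0, -0.0]
ft_force: [-1.1, -0.3, -1.4]
grip_width: 0.0507
grip_force: 19.3
time: 34.65
position: [0.5514, -0.3006, 0.0885]
tool_rot: [1.0, -0.0, 0.0, 0.0]
ft_force: [0.8, -0.6, -1.3]
grip_width: 0.0509
grip_force: 19.3
shift mm [ 0.8  0.4 63. ] closing now 180.0
turn z deg -0.014041985091552078 q6 0.8943037614799786
```

```bash
python3 -m pendant '[[[0,0,0.03,0,0,0,0.3],[0,0,0.02,0,0,0,0.3],[0,0,0.01,0,0,0,0.3],[0,0,0.003,0,0,0,0.3],[0,0,0,0,0,0,0.3]]]'
python3 -m pendant '[[[0,0,0,0,0,0,0.64],[0,0,0,0,0,0,0.7],[0,0,0,0,0,0,0.72],[0,0,-0.03,0,0,0,0.72],[0,0,-0.04,0,0,0,0.72]]]'
python3 -m pendant '[[[0,0,-0.05,0,0,0,0.72],[0,0,-0.03,0,0,0,0.72],[-0.05,0.02,0,0,0,0,0.72],[-0.05,0.02,0,0,0,0,0.72],[-0.03,0.02,0,0,0,0,0.72]]]'
python3 -m pendant '[[[0,0,0,0,0,0,0.72],[0,0,0,0,0,0,0.72],[0,0,0,0,0,0,0.72],[0,0,0,0,0,0,0.72],[0,0,0,0,0,0,0.72]]]'
cat > m3.py <<'E'
from m import *
red=[((h[...,0]<9)|(h[...,0]>168))&(h[...,1]>110)&(h[...,2]>70) for h in hsv]
Rk=np.array([.5531,-.0084])
for y in(.0286,-.0454):
    P=[[.5535,y,.102]];a,b=[proj(c,P)[0] for c in cs]
    for s in((1,0),(0,1)): run(f"jar tgt {y}",red,a,b,cyl(.045,.091,.112),.112,[0],s)
cv2.imwrite("pics/f_side.png",cv2.resize(cs[1]["img"][100:400,190:390,::-1],(400,600)))
cv2.imwrite("pics/f_top.png",cv2.resize(cs[0]["img"][150:270,110:460,::-1],(800,274)))
E
python3 m3.py
```

```text
time: 35.28
position: [0.5521, -0.3002, 0.0254]
tool_rot: [1.0, 0.0, 0.0, 0.0]
ft_force: [-0.0, 0.1, -1.1]
grip_width: 0.0504
grip_force: 19.3
time: 35.9
position: [0.551, -0.2994, 0.0948]
tool_rot: [1.0, 0.0, -0.001, -0.001]
ft_force: [0.2, 0.1, 0.2]
grip_width: 0.0628
grip_force: 0.0
time: 36.52
position: [0.4197, -0.3599, 0.1754]
tool_rot: [1.0, 0.0, -0.0, -0.0]
ft_force: [1.0, -0.7, 0.4]
grip_width: 0.0629
grip_force: 0.0
time: 37.15
position: [0.4224, -0.3596, 0.175]
tool_rot: [1.0, 0.001, -0.0, -0.0]
ft_force: [-0.4, 0.0, 0.9]
grip_width: 0.0627
grip_force: 0.0
jar tgt 0.0286 xy [0.552  0.0284] yaw 0.0 IoU [0.] area [218, None]
jar tgt 0.0286 xy [0.5546 0.0297] yaw 12.9 IoU [0.94] area [None, 280]
jar tgt -0.0454 xy [ 0.5533 -0.0447] yaw 5.6 IoU [0.91] area [218, None]
jar tgt -0.0454 xy [0.5546 0.0294] yaw 316.8 IoU [0.94] area [None, 280]
```

View pics/f_side.png

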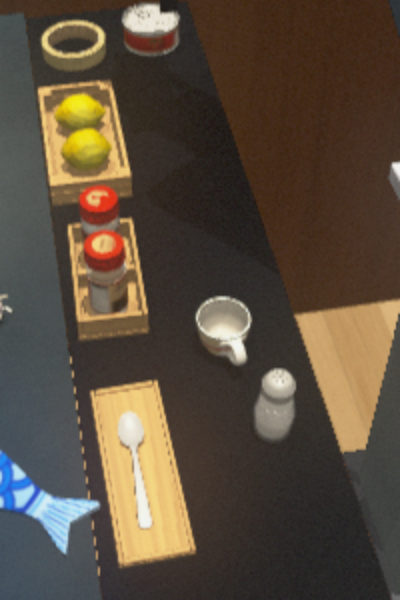

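View pics/f_top.png

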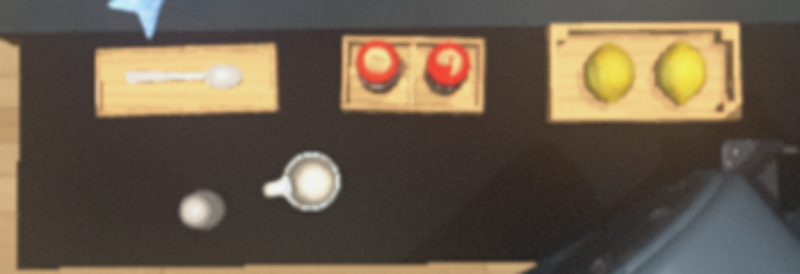

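Both views show everything in place: jars at (378,65) and (447,65) in separate bays, lemons at (609,72) and (681,72) in the crate, and the spoon from (127,76) to (242,76) in its tray. The shaker and mug are unmoved and the arm is clear.

```bash
python3 -c "
from rig import hand_in
print(hand_in())"
```

```text
the job is handed in; nothing more can be done
None
```

I handed the job in at about 37 s of the 122 s allowed; no verdict came back, but the last camera views show both jars upright in separate bays, both lemons on the crate floor, the teaspoon flat and lengthwise in the cutlery tray, and the salt shaker and mug still in place.

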